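Take the tab-locked fan off a heat sink

TASK

Take the fan off the heat sink on the small computer board: pinch its two upright tabs together and, keeping them pinched, turn it anticlockwise (seen from above) until you feel it come gently up against its stop, then lift it straight off; do not force it against its lock or stop. Set it down, without dropping it, right way up and flat on the bottom of the grey parts tray and let go of it, leaving everything else on the bench where it is.

Things in the scene. Friction and masses are not known exactly. Their poses are not given: they have to be found in the camera images.
- fan_grip (a point): The fan's grasp point, midway between its two upright black tabs: on the axis, 46 mm above the fan's underside, 22 mm above the drum's top. z up along the axis. Tabs stand on its +y and -y sides, each 20 mm wide (along x), tops 60 mm above the underside, flat outer faces 27 mm from the axis: 54 mm over both, 44 mm when pinched fully in. Pinch with 18 to 25 N.
- fan: The whole fan: a black drum 64 mm across, 24 mm high, about 0.17 kg, blades and tabs on top; origin at the centre of its underside, axes as fan_grip. At the foot on its +x and -x sides are two lugs, 5 mm high, out to 37.5 mm from the axis, held under hooks in the seat. It has 1.5 mm of sideways play in the seat.
- tab_left (a joint): How far the tab on the fan's +y side is pressed in, m: 0 out, 0.005 fully in; the spring takes 6 N at the start and 15 N fully in. Its foot carries a catch that reaches 43.5 mm out from the axis, between the seat's teeth, 12 to 17 mm above the underside; it clears the teeth when pressed in 4 mm or more and springs back between them when let go.
- tab_right (a joint): The same for the tab on the fan's -y side: 0 out, 0.005 fully in, same spring and catch.
- seat (a point): Centre of the seat on top of the heat sink, where the fan's underside rests. z up. A fixed crown of 24 grey teeth, 80 mm inside, 94 mm outside diameter, 20 mm high. Unlocked, the fan turns anticlockwise (from above) to a stop 0.3 to 1.25 rad on, different each time and not given by the poses; feel for it.
- hooks (a point): Inside the seat, on its axis, at the height of the hooks (8 mm above the seat) that hold the fan's lugs down. The lugs are free of the hooks only from 0.05 rad before the fan touches its stop, which is cushioned (about 0.4 N m over 0.07 rad, then hard). More than 17 N in all between fan and seat (0.55 N m on the stop or 15 N of pull on the hooks) breaks the plastic.
- tray: Fixed open grey plastic parts tray, 200 mm along its x, 150 mm along y, 22 mm high, walls and floor 4 mm thick. Origin at the centre of its underside on the bench, z up. A small loose heat sink lies in its +x +y corner; the rest of the floor is free, the middle of the free part lying at about x = -30 mm, y = -10 mm.
- board: The fixed board with heat sink: a square metal tray 190 mm wide with a green circuit board on it (top 14 mm above the bench), heat sink and seat at its centre. Origin at the centre of its underside on the bench, z up. A flat black memory module lies loose on the board on its -x side, 30 by 68 mm.
- heatsink: The small loose heat sink in the tray (34 mm square, 18 mm high, origin at the centre of its underside): leave it where it is.
- memory: The loose memory module lying on the board (30 by 68 by 4 mm): leave it.
- screwdriver: A loose screwdriver on the bench: leave it.
- mouse: A loose computer mouse, 105 by 60 by 33 mm: leave it.
- drive: A loose hard disk drive, 146 by 101 by 25 mm: leave it.
- tape: A loose roll of tape, 90 mm across, 24 mm high: leave it.
- cup: A loose small white cup, 64 mm across, 45 mm high: leave it.

How it is judged:
By the outcome, as a careful person would: the job done as asked, in the order asked, and still so for the second after the job is handed in, with the robot touching nothing.
It also fails if it takes over 72 s, if anything falls off the work surface, if the arm or the gripper's body presses on something with over 40 N, if the wrist force passes 120 N, or if a joint passes its speed limit or range.

ROBOT

A 6-joint arm with a two-finger parallel gripper is mounted at the origin on the work surface. World frame = base frame: x ahead of the robot, y to its left, z up, the work surface at z = 0. Lengths are in m, angles in degrees, forces in N, time in s.
With the tool pointing down it reaches from about 0.4 to 0.825 m from the base axis. Payload 7 kg.
Tool frame: the origin (TCP) lies at the very end of the fingers, on their centre line; the grasp point (between the pads) lies 19 mm behind it (r.grasp_offset is the z of the grasp point in the tool frame, in m); z points along the fingers, y is the direction in which the jaws open and shut (so a half turn about z gives the same grasp; the last joint's range is limited). The gripper opens to 88 mm and grips with 3 to 60 N. Pads are 19 mm wide; open, the fingers measure 130 mm over their backs; the gripper's body (78 mm by 193 mm) begins 47 mm behind the grasp point.
Start: joints at [-52.477, 20.546, 0.682, 0, -70.136, -16.507], TCP at [0.242, -0.63, 0.227] pointing down, gripper open.
Joint ranges: [-176.03, 176.03], [-82.01, 121.73], [-58.28, 71.71], [-173.87, 95.51], [-174.79, -0.11], [-173.66, 173.66]. Speed limits (degrees/s): [136.94, 136.94, 172.46, 180, 180, 180].

INTERFACE

Orientations are given as [roll, pitch, yaw] about the fixed x, y, z axes, in that order (R = Rz(yaw) Ry(pitch) Rx(roll)).
In Python, from plant import r gives the robot as it stands.
- The arm moves only by the tool carry_out, never from a script. Its argument "plan" is a list of rows, each a list of 6 numbers: the shift along the world's x, y, z in m, then the turn, a rotation vector about the world's x, y, z in rad. In form: [[tx, ty, tz, wx, wy, wz], ...]. A call has 1 to 12 rows; each row shifts and turns the pose as measured when the row begins; what a row does not reach is not made up. A row lasts 1/12 s, in which the tool goes at most 41.7 mm and 7.16 degrees, less where a joint would pass 70% of its speed; a pose out of reach is approached as far as the arm can. A call with a gripper value outside its range is refused whole. "fingers" is the closure, from -1 (fully open) to 1 (shut), set as the call begins (left out, the last holds). The fingers move at their own pace and stop on an object; "force" is the grip in N (left out, the last holds). Time passes only in rows, so rows that do not move let the fingers close. It gives the time, the measured TCP pose, the force and the opening at its end, in the units of the state.
- r.get_state(): the state, without advancing time (a new reading comes with each control period).
- r.capture(name): name is "scene" or "top" or "wrist"; returns the picture (400x640x3 uint8, red, green, blue); there is no depth.
- r.camera_model(name): a dict with "fov_y" (degrees; the focal length in pixels is half the picture's height over the tangent of half this angle, whatever the lens; pixels are square), "cx", "cy" (the principal point, pixels), "R" (3x3) and "t" (3): a world point X has camera coordinates R X + t; the wrist camera has in their place "mount" (4x4, takes a point from camera to tool coordinates, whose origin is the TCP and whose axes are the flange's). Camera axes: x right, y down, z forward; pixel columns grow to the right and rows downward; lengths in m; the calibration is good to about 2 mm. A picture is of the moment at which its call begins: read the wrist's pose just before it. camera_model takes no time and is no camera call.
- r.close_job(): hands the job in, once; it reports no verdict.
The state is a dict: "time_s": time; "joints": joint angles; "qd": joint speeds; "joint_torque": joint torques, N m; "tcp_pos": TCP position; "eef_rot": TCP orientation; "contact_force": force on the tool from outside, world axes, zero at the start; "moment": the same for the moment, N m; "gripper_width": finger opening in m.
Only numpy, scipy, OpenCV 4.12 (cv2) and the standard library are available. Lean on these libraries where they do the work, as an engineer would, in place of code of your own. Each camera call takes 0.05 s, during which the arm holds its last target.

## Working session

There is one attempt and no reset: what is moved stays moved. The work goes in short steps, Python scripts to look and compute and a tool call to move; the robot and the scene stay as the last step left them, time stands still between calls to the robot, and variables do not carry over. Pictures are saved under pics/ and viewed, and the job is handed in when it is done.

Besides the shell and the picture viewer there is one more tool, called after "Call:" as name(argument=value, ...), one argument or row to a line, values as JSON. carry_out: Moves the arm, as the interface text tells. Its arguments: {"type":"object","properties":{"plan":{"type":"array"},"fingers":{"type":"number"},"force":{"type":"number"}},"required":["plan"]}

```bash
ls; mkdir -p pics; python3 - <<'E'
from plant import r
import cv2
print(r.get_state(), r.grasp_offset)
for n in ["scene","top","wrist"]:
    print(n,r.camera_model(n))
    im=r.capture(n); cv2.imwrite(f"pics/{n}0.png",im[:,:,::-1])
E
```

```text
pics
{'time_s': 0.0, 'joints': array([-5.24764435e+01,  2.05929594e+01,  6.35257159e-01, -2.18987355e-02,
       -7.01354898e+01, -1.65085696e+01]), 'qd': array([ 0.02125895,  0.03734933,  0.0374822 ,  0.05870982, -0.03722707,
        0.11159219]), 'joint_torque': array([-3.04068762e-04, -5.82717705e+01,  2.93073070e+01,  6.99728519e+00,
        7.17966323e-03, -1.61358962e-04]), 'tcp_pos': array([ 0.24189808, -0.62965361,  0.22561115]), 'eef_rot': array([ 1.79904799e+02, -6.74661074e-03, -1.58992465e+02]), 'contact_force': array([-0.1248032 , -1.16340391, -0.21408265]), 'moment': array([ 0.00261133,  0.04962255, -0.00253502]), 'gripper_width': 0.08728529702499065} -0.0188
scene {'fov_y': 43.972148467815984, 'cx': 321.868107981003, 'cy': 201.034957355104, 'R': array([[-0.54585189,  0.83775535, -0.01454945],
       [ 0.69550269,  0.44334498, -0.56543897],
       [-0.4672491 , -0.31876512, -0.8246618 ]]), 't': array([ 0.37634446, -0.28853489,  1.5378937 ])}
top {'fov_y': 53.077131310925495, 'cx': 321.5165247976836, 'cy': 203.07084215807794, 'R': array([[ 0.01863579, -0.9997856 , -0.00902592],
       [-0.98532176, -0.01683258, -0.16987554],
       [ 0.16968719,  0.0120592 , -0.98542419]]), 't': array([-0.08564926,  0.53564185,  1.06469169])}
wrist {'fov_y': 69.8753384383567, 'cx': 321.0564799947741, 'cy': 198.082610284199, 'mount': array([[-1.00483006e-04, -9.60341529e-01, -2.78826357e-01,
         7.58958502e-02],
       [ 9.99999446e-01,  1.95648005e-04, -1.03423456e-03,
        -3.58888554e-04],
       [ 1.04777022e-03, -2.78826306e-01,  9.60340978e-01,
        -1.58939773e-01],
       [ 0.00000000e+00,  0.00000000e+00,  0.00000000e+00,
         1.00000000e+00]])}
```

View pics/scene0.png

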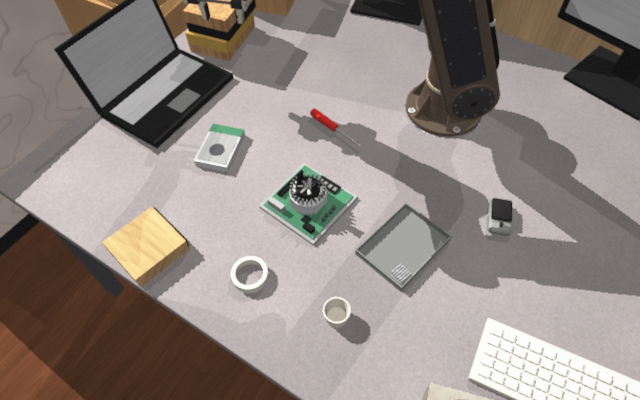

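View pics/top0.png

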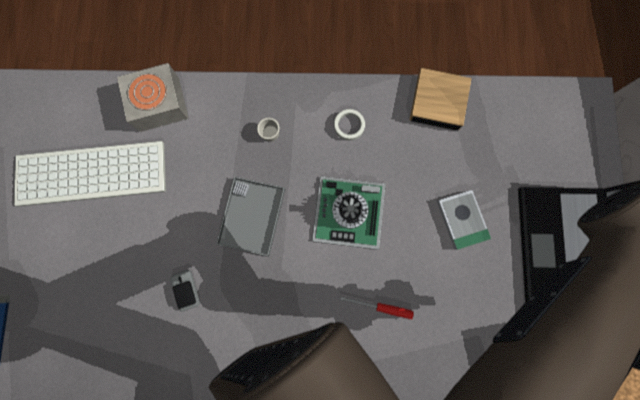

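View pics/wrist0.png

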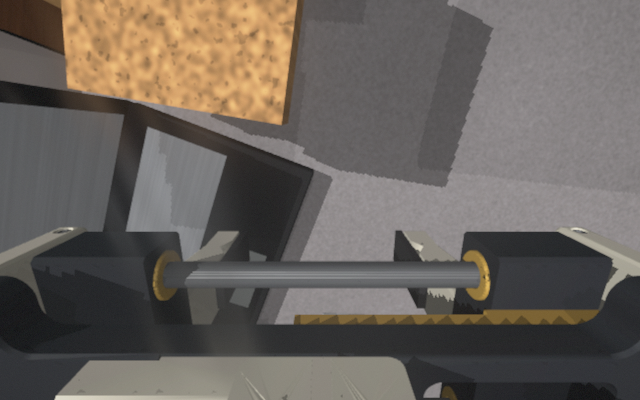

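The scene picture shows the fan at about (308,188) and the tray at about (403,245). In the top picture they're at (350,208) and (252,217). The small heat sink is at the tray's far-left corner, (240,187) in top.

```bash
cat > h.py <<'E'
import numpy as np, cv2
from scipy.spatial.transform import Rotation as Ro
from plant import r
def cam(name,st=None):
    m=r.camera_model(name); f=200/np.tan(np.radians(m["fov_y"]/2))
    K=np.array([[f,0,m["cx"]],[0,f,m["cy"]],[0,0,1]])
    if name!="wrist": return K,np.array(m["R"]),np.array(m["t"])
    T=np.eye(4); T[:3,:3]=Ro.from_euler('xyz',st["eef_rot"],degrees=True).as_matrix(); T[:3,3]=st["tcp_pos"]
    W=np.linalg.inv(T@m["mount"]); return K,W[:3,:3],W[:3,3]
def onz(c,px,z):
    K,R,t=c; o=-R.T@t; d=R.T@np.linalg.inv(K)@np.array([px[0],px[1],1.]); return o+d*(z-o[2])/d[2]
def tri(cs,ps):
    A=[];b=[]
    for (K,R,t),p in zip(cs,ps):
        o=-R.T@t; d=R.T@np.linalg.inv(K)@np.array([p[0],p[1],1.]); d/=np.linalg.norm(d); P=np.eye(3)-np.outer(d,d); A.append(P); b.append(P@o)
    x=np.linalg.lstsq(np.vstack(A),np.hstack(b),rcond=None)[0]
    return x,[np.linalg.norm(P@x-q) for P,q in zip(A,b)]
def proj(c,X):
    K,R,t=c; p=K@(R@np.asarray(X,float)+t); return p[:2]/p[2]
E
python3 - <<'E'
from h import *
s,t=cam("scene"),cam("top")
print("fan",tri([s,t],[(308,188),(350,208)]))
print("tray",tri([s,t],[(403,245),(252,217)]))
for p in [(320,177),(385,184),(380,249),(313,243)]: print(onz(t,p,.014))
for p in [(231,178),(285,186),(268,256),(219,247)]: print(onz(t,p,.022))
for n,bx in [("scene",(240,140,230,150)),("top",(200,160,200,110))]:
    im=cv2.imread(f"pics/{n}0.png");x,y,w,h=bx
    cv2.imwrite(f"pics/{n}0c.png",cv2.resize(im[y:y+h,x:x+w],None,fx=3.4,fy=3.4,interpolation=cv2.INTER_CUBIC))
E
```

```text
fan (array([ 0.52030985, -0.15289483,  0.06987792]), [np.float64(0.0007818201256975258), np.float64(0.0007818201256971436)])
tray (array([0.50027111, 0.12314783, 0.00355705]), [np.float64(0.0002954389689024059), np.float64(0.0002954389689024454)])
[ 0.6187169  -0.06988626  0.014     ]
[ 0.60116819 -0.25690118  0.014     ]
[ 0.4151481  -0.24142597  0.014     ]
[ 0.4284936 -0.0539203  0.014    ]
[0.60964962 0.18519263 0.022     ]
[0.58878774 0.02938161 0.022     ]
[0.38974386 0.06976551 0.022     ]
[0.41210248 0.20742435 0.022     ]
```

View pics/scene0c.png

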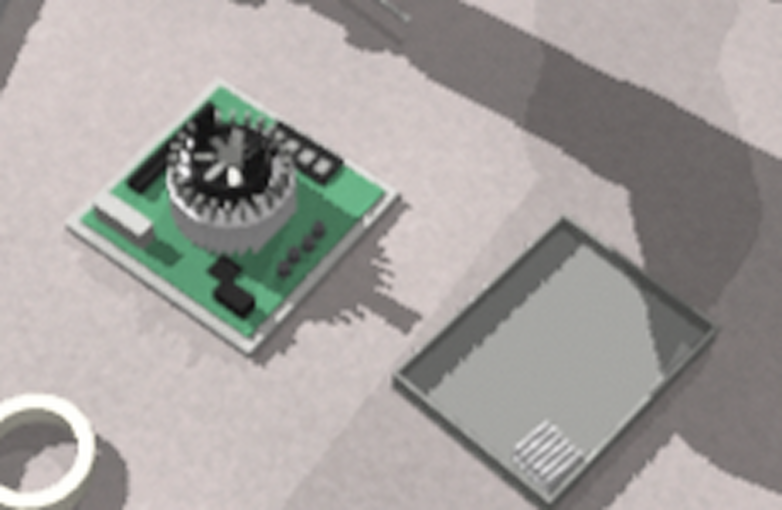

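View pics/top0c.png

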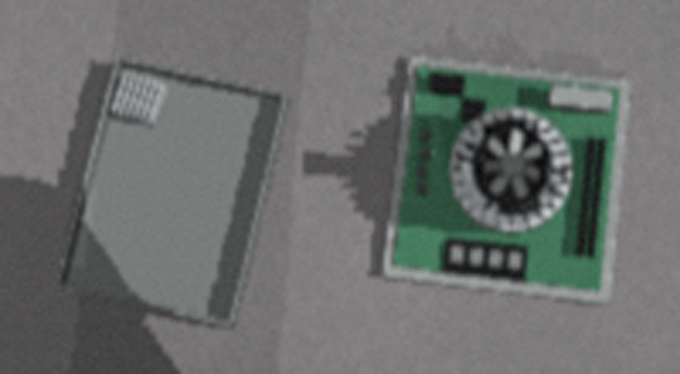

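Board centre is at about (0.516, -0.155) and tray centre at about (0.500, 0.123). I'll move the wrist camera over the fan.

Call:
carry_out(
  plan=[
    [0.01,0.017,0.03,0,0,0],
    [0.02,0.034,0.01,0,0,0],
    [0.02,0.034,0,0,0,0],
    [0.02,0.034,0,0,0,0],
    [0.02,0.034,0,0,0,0],
    [0.02,0.034,0,0,0,0],
    [0.02,0.034,0,0,0,0],
    [0.02,0.034,0,0,0,0],
    [0.02,0.034,0,0,0,0],
    [0.02,0.034,0,0,0,0],
    [0.02,0.034,0,0,0,0],
    [0.02,0.034,0,0,0,0],
  ],
  fingers=-1,
)

```text
time_s: 1.15
tcp_pos: [0.4723, -0.2248, 0.262]
eef_rot: [179.5, -0.1, -159.7]
contact_force: [1.3, -0.4, -0.4]
gripper_width: 0.0875
```

Call:
carry_out(
  plan=[
    [0.022,0.035,0,0,0,0],
    [0.022,0.033,0,0,0,0],
    [0,0,0,0,0,0],
  ],
)

```text
time_s: 1.4
tcp_pos: [0.519, -0.1493, 0.262]
eef_rot: [179.5, -0.0, -159.4]
contact_force: [0.7, -1.0, 0.3]
gripper_width: 0.0877
```

```bash
python3 - <<'E'
from h import *
import pickle
st=r.get_state(); im=r.capture("wrist")
print(st["joints"],st["tcp_pos"],st["eef_rot"])
cv2.imwrite("pics/w1.png",im[:,:,::-1]); pickle.dump(st,open("w1.pkl","wb"))
c=cam("wrist",st); print(proj(c,(.516,-.155,.07)))
E
```

```text
[  4.38097935   6.74805308 -12.72407283  -0.51986182 -70.69374868
 -73.63604914] [ 0.51902896 -0.14934372  0.26202588] [ 1.79482786e+02 -2.17747684e-02 -1.59427558e+02]
[316.85851386 174.39256583]
```

View pics/w1.png

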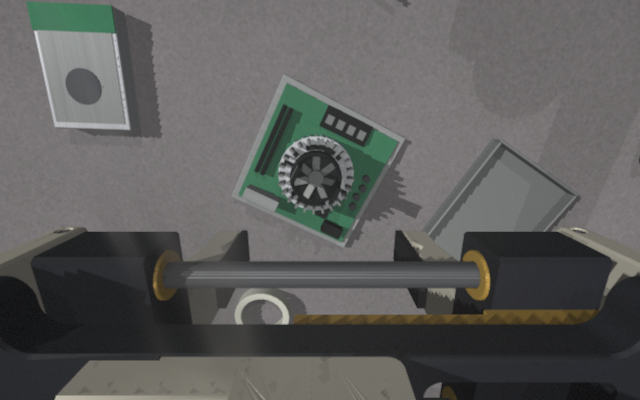

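The wrist picture shows the fan and seat at about (316,176). I'll zoom in to find the tabs.

```bash
python3 - <<'E'
import cv2
im=cv2.imread("pics/w1.png")[120:235,255:375]
cv2.imwrite("pics/w1c.png",cv2.resize(im,None,fx=5,fy=5,interpolation=cv2.INTER_CUBIC))
E
```

```text
(no output)
```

View pics/w1c.png

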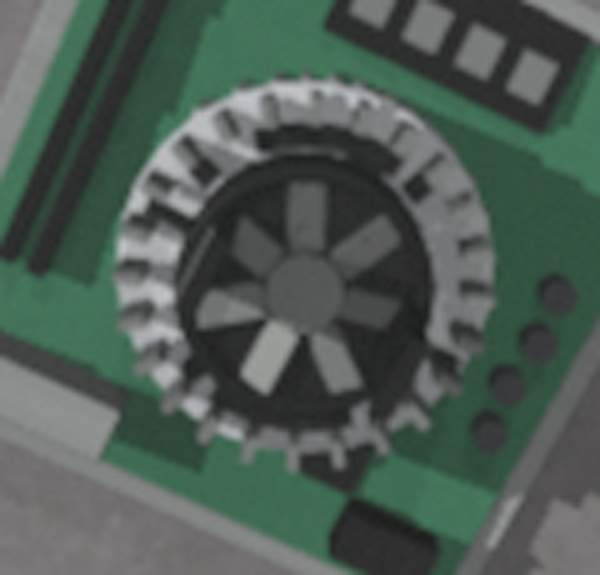

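The tabs look to be left and right: thin edge at crop (200,257), catch at (445,365). That puts the tab axis about 23–27° clockwise from the jaw axis. I'll turn the tool to match and come down for a closer look.

Call:
carry_out(
  plan=[
    [0.0,-0.001,-0.02,0,0,-0.1],
    [0.0,-0.001,-0.02,0,0,-0.1],
    [0,-0.001,-0.02,0,0,-0.1],
    [0,-0.001,-0.01,0,0,-0.1],
    [0,0,0,0,0,0],
  ],
)

```text
time_s: 1.87
tcp_pos: [0.5167, -0.1554, 0.1899]
eef_rot: [179.6, -0.0, 176.8]
contact_force: [-0.6, 0.2, -0.5]
gripper_width: 0.0878
```

```bash
python3 - <<'E'
from h import *
import pickle
st=r.get_state(); im=r.capture("wrist")
print(st["joints"],st["tcp_pos"],st["eef_rot"])
cv2.imwrite("pics/w2.png",im[:,:,::-1]); pickle.dump(st,open("w2.pkl","wb"))
c=cam("wrist",st); p=proj(c,(.516,-.155,.08)); print(p)
y0,x0=int(p[1])-70,int(p[0])-70
y0=max(y0,0);print(x0,y0)
cv2.imwrite("pics/w2c.png",cv2.resize(im[y0:y0+140,x0:x0+140,::-1],None,fx=4.2,fy=4.2,interpolation=cv2.INTER_CUBIC))
E
```

```text
[  3.77874797   9.51494483 -19.2089646   -0.46371073 -61.26027192
 -96.73618963] [ 0.51672748 -0.15539459  0.18992949] [ 1.79594396e+02 -3.27749357e-02  1.76819763e+02]
[321.47354846 194.95575462]
251 124
```

View pics/w2c.png

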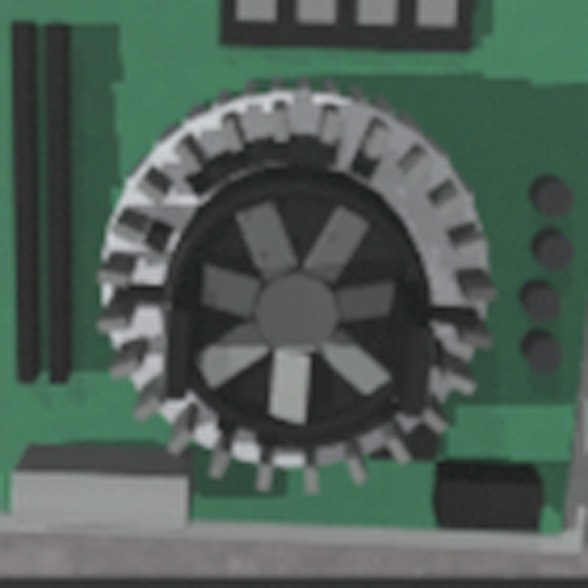

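```bash
python3 - <<'E'
import cv2,numpy as np
im=cv2.imread("pics/w2.png")[140:240,270:370]
g=(255*(im/255.)**0.45).astype('uint8')
g=cv2.resize(g,None,fx=6,fy=6,interpolation=cv2.INTER_CUBIC)
for i in range(0,100,10):
    cv2.putText(g,str(270+i),(i*6,8),0,.3,(255,255,255),1);cv2.putText(g,str(140+i),(0,i*6+3),0,.3,(255,255,255),1)
cv2.imwrite("pics/w2g.png",g)
E
```

```text
(no output)
```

View pics/w2g.png

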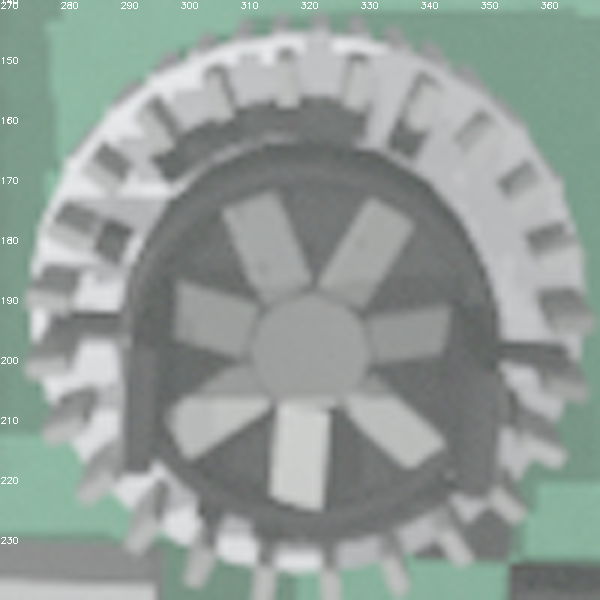

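```bash
cat > fit.py <<'E'
from h import *
import pickle
from scipy.optimize import least_squares
c2=cam("wrist",pickle.load(open("w2.pkl","rb")));c1=cam("wrist",pickle.load(open("w1.pkl","rb")))
# (cam, local point as fn, pixel); image right=+y_fan
D=[]
def tab(c,s,e,p): D.append((c,(e*.010,s*.027,.060),p))
# near-end image-lower = +x
tab(c2,-1,1,(291,218)); tab(c2,1,1,(353,222))
D.append((c2,(0,-.0435,.0145),(277,193.7)));D.append((c2,(0,.0435,.0145),(364,198.5)))
D.append((c2,(-.032,0,.024),(322,163.8)));D.append((c2,(.032,0,.024),(318,229.5)))
def res(q):
    x,y,z,a=q;R=Ro.from_euler('z',a).as_matrix()
    return np.hstack([proj(c,R@np.array(l)+[x,y,z])-p for c,l,p in D])
s=least_squares(res,[.516,-.155,.04,-.1],loss='soft_l1');print(s.x,np.degrees(s.x[3]));print(res(s.x).reshape(-1,2).round(1))
E
python3 fit.py
```

```text
[ 0.51780328 -0.15565704  0.05960732 -0.11098597] -6.359027948890851
[[-2.1  1.2]
 [-1.   0.3]
 [ 0.1 -0.8]
 [ 0.3 -1.1]
 [ 0.8  1.1]
 [ 1.2 -0.9]]
```

```bash
cat >> fit.py <<'E'
def draw(cname,img,c,q,out,f=6,half=50):
    x,y,z,a=q;R=Ro.from_euler('z',a).as_matrix()
    im=cv2.imread(img); o=proj(c,[x,y,z+.03]).astype(int)-half; o=np.maximum(o,0)
    g=(255*(im[o[1]:o[1]+2*half,o[0]:o[0]+2*half]/255.)**.5).astype('uint8')
    g=cv2.resize(g,None,fx=f,fy=f,interpolation=cv2.INTER_CUBIC)
    P=lambda l:tuple(int(v) for v in (proj(c,R@np.array(l)+[x,y,z])-o+.5)*f)
    for sgn in(-1,1):
        pts=[P((e*.01,sgn*rr,h)) for h in(.024,.06) for e,rr in((-1,.027),(1,.027))]
        for i,j in((0,1),(1,3),(3,2),(2,0)): cv2.line(g,pts[i],pts[j],(0,0,255) if sgn>0 else (0,255,255),1)
    for rad,h,col in((.032,.024,(255,0,0)),(.047,.02,(0,255,0)),(.040,.02,(0,255,0))):
        cv2.polylines(g,[np.array([P((rad*np.cos(t),rad*np.sin(t),h)) for t in np.linspace(0,6.3,60)])],True,col,1)
    cv2.imwrite(out,g)
if __name__=="__main__":
    a=[];
    for n,i,c,h,f in(("w2","pics/w2.png",c2,50,4),("w1","pics/w1.png",c1,50,4),("s","pics/scene0.png",cam("scene"),30,400/60),("t","pics/top0.png",cam("top"),30,400/60)):
        draw(n,i,c,s.x,f"pics/o_{n}.png",f,h); a.append(cv2.resize(cv2.imread(f"pics/o_{n}.png"),(380,300) if 0 else (300,300)))
    cv2.imwrite("pics/o_all.png",np.vstack([np.hstack(a[:2]),np.hstack(a[2:])]))
E
python3 fit.py
```

```text
[ 0.51780328 -0.15565704  0.05960732 -0.11098597] -6.359027948890851
[[-2.1  1.2]
 [-1.   0.3]
 [ 0.1 -0.8]
 [ 0.3 -1.1]
 [ 0.8  1.1]
 [ 1.2 -0.9]]
```

View pics/o_all.png

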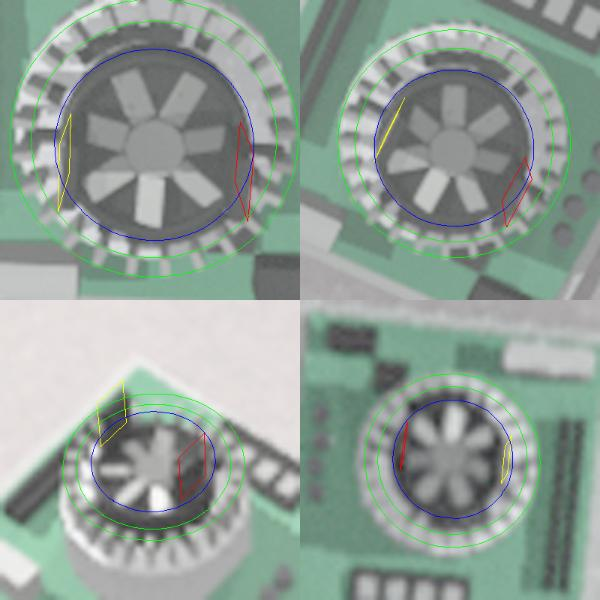

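The fit gives underside z≈0.06 and yaw≈-6°, but the scene view suggests it's a little lower. One more wrist view, shifted and lower, should settle the height.

Call:
carry_out(
  plan=[
    [0.02,0,-0.015,0,0,-0.04],
    [0.02,0,-0.01,0,0,-0.01],
    [0,0,0,0,0,0],
  ],
)

```text
time_s: 2.17
tcp_pos: [0.5584, -0.1575, 0.1688]
eef_rot: [179.6, 0.3, 174.8]
contact_force: [0.2, -0.6, 0.4]
gripper_width: 0.0878
```

```bash
python3 - <<'E'
from h import *
import pickle
st=r.get_state(); im=r.capture("wrist")
print(st["tcp_pos"],st["eef_rot"])
cv2.imwrite("pics/w3.png",im[:,:,::-1]); pickle.dump(st,open("w3.pkl","wb"))
c=cam("wrist",st); p=proj(c,(.517,-.155,.08)); print(p)
y0,x0=int(p[1])-60,int(p[0])-60
y0=max(y0,0);print(x0,y0)
g=(255*(im[y0:y0+120,x0:x0+120,::-1]/255.)**.5).astype('uint8')
g=cv2.resize(g,None,fx=5,fy=5,interpolation=cv2.INTER_CUBIC)
for i in range(0,120,10):
    cv2.putText(g,str(x0+i),(i*5,8),0,.3,(255,255,255),1);cv2.putText(g,str(y0+i),(0,i*5+3),0,.3,(255,255,255),1)
cv2.imwrite("pics/w3c.png",g)
E
```

```text
[ 0.5584257  -0.157544    0.16876302] [179.62263382   0.2676701  174.75146652]
[319.87440414 155.56825335]
259 95
```

View pics/w3c.png

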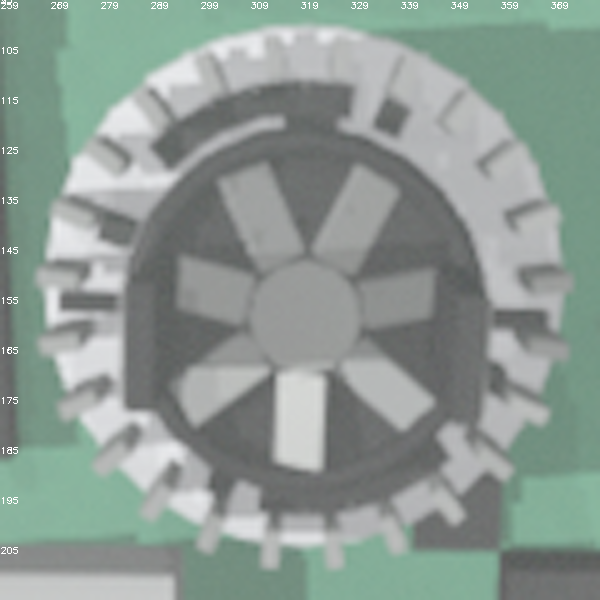

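```bash
python3 - <<'E'
import re
t=open("fit.py").read()
t=t.replace("def res(q)","""c3=cam("wrist",pickle.load(open("w3.pkl","rb")))
tab(c3,-1,1,(284,176.6));tab(c3,-1,-1,(283.8,152));tab(c3,1,1,(356.6,180))
D.append((c3,(0,-.0435,.0145),(271.2,155.2)));D.append((c3,(0,.0435,.0145),(368.4,158.8)))
D.append((c3,(-.032,0,.024),(320.6,120.6)));D.append((c3,(.032,0,.024),(320.6,192.6)))
def res(q)""",1)
t=t.replace('("w1","pics/w1.png",c1,50,4)','("w3","pics/w3.png",c3,50,4)')
open("fit.py","w").write(t)
E
python3 fit.py
```

```text
[ 0.51940604 -0.15509358  0.05564066 -0.11697365] -6.702096736461785
[[-0.9  1. ]
 [-0.9  0.5]
 [ 1.4 -0.6]
 [ 0.3 -0.5]
 [ 1.7  2. ]
 [ 1.6 -1. ]
 [ 0.   1.2]
 [-0.1 -0.8]
 [-1.1 -0.5]
 [ 0.3  0.3]
 [-0.1 -0.9]
 [ 0.4 -0.6]
 [-1.4  1.2]]
```

View pics/o_all.png

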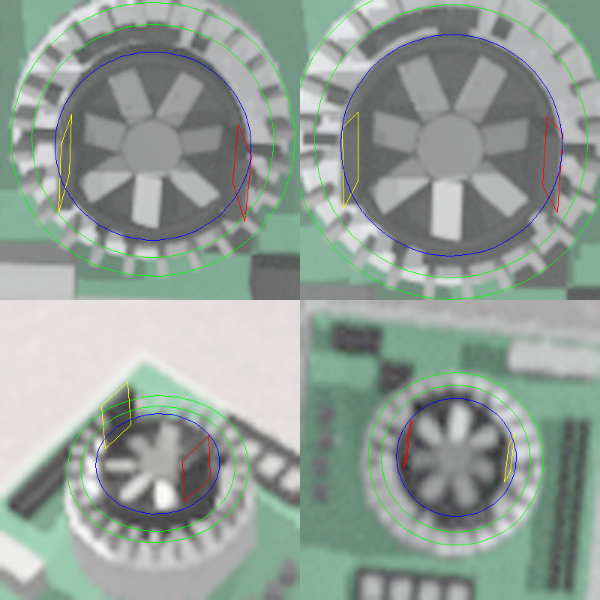

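Fan: axis at (0.5185, -0.155), underside z≈0.055, yaw≈-6.6°. The top view agrees. Next I centre above it and square up.

```bash
cat >> h.py <<'E'
def delta(p,yaw):
    st=r.get_state(); R=Ro.from_euler('xyz',st["eef_rot"],degrees=True); T=Ro.from_euler('xyz',[180,0,yaw],degrees=True)
    print("d",(np.array(p)-st["tcp_pos"]).round(4),"rv",(T*R.inv()).as_rotvec().round(4),"F",st["contact_force"].round(1),"M",st["moment"].round(3),"t",round(st["time_s"],2),"w",round(st["gripper_width"],4), st["eef_rot"].round(2))
E
python3 -c "
from h import *
delta([.5185,-.155,.0825],173.4)"
```

```text
d [-0.0388  0.0026 -0.0869] rv [-0.0062  0.0051 -0.0236] F [-0.6 -0.2 -0.3] M [-0.12   0.004 -0.017] t 2.22 w 0.088 [179.62   0.25 174.75]
```

Call:
carry_out(
  plan=[
    [-0.02,0.001,0,-0.006,0.005,-0.012],
    [-0.019,0.0015,0,0,0,-0.012],
    [0,0,-0.02,0,0,0],
    [0,0,0,0,0,0],
  ],
)

```text
time_s: 2.55
tcp_pos: [0.5172, -0.1567, 0.1527]
eef_rot: [-180.0, 0.2, 173.9]
contact_force: [-1.4, -0.2, -1.4]
gripper_width: 0.0873
```

```bash
python3 -c "
from h import *
delta([.5185,-.155,.0825],173.4)"
```

```text
d [ 0.0013  0.0017 -0.0702] rv [ 0.0006  0.0034 -0.0091] F [-1.4 -0.2 -1.4] M [ 0.002  0.179 -0.007] t 2.55 w 0.0873 [-179.99    0.2   173.92]
```

Call:
carry_out(
  plan=[
    [0.0013,0.0017,-0.01,0,0.003,-0.009],
    [0,0,-0.015,0,0,0],
    [0,0,-0.015,0,0,0],
    [0,0,-0.015,0,0,0],
    [0,0,-0.01,0,0,0],
    [0,0,0,0,0,0],
  ],
)

```text
time_s: 3.05
tcp_pos: [0.5221, -0.1563, 0.0926]
eef_rot: [-180.0, 0.6, 173.8]
contact_force: [0.1, 0.5, -0.8]
gripper_width: 0.0876
```

```bash
python3 - <<'E'
from h import *
delta([.5185,-.155,.0825],173.4)
a=r.capture("wrist");b=r.capture("scene")
cv2.imwrite("pics/w4.png",np.hstack([a[100:400,120:520,::-1],cv2.resize(b[130:250,230:390,::-1],(400,300))]))
E
```

```text
d [-0.0036  0.0013 -0.0101] rv [ 0.0018  0.0104 -0.0076] F [ 0.1  0.5 -0.8] M [-0.007  0.12  -0.024] t 3.05 w 0.0876 [-179.96    0.6   173.84]
```

View pics/w4.png

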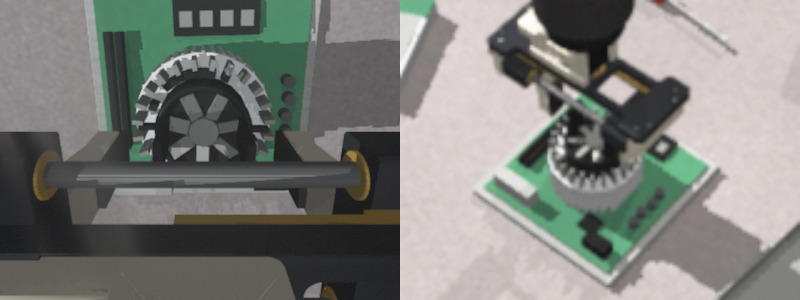

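The fingers straddle the tabs. x drifted by 3.6 mm on the way down, so I'll correct that and finish the descent.

Call:
carry_out(
  plan=[
    [-0.0036,0.001,-0.005,0.002,0.01,-0.008],
    [0,0,-0.005,0,0,0],
    [0,0,0,0,0,0],
  ],
)

```text
time_s: 3.4
tcp_pos: [0.5209, -0.1554, 0.0859]
eef_rot: [180.0, 0.3, 173.4]
contact_force: [-1.4, 0.2, 0.7]
gripper_width: 0.0879
```

```bash
python3 -c "
from h import *
delta([.5185,-.155,.0825],173.4)"
```

```text
d [-0.0024  0.0004 -0.0034] rv [0.0002 0.0053 0.0003] F [-1.4  0.2  0.7] M [ 0.026  0.043 -0.057] t 3.4 w 0.0879 [179.98   0.3  173.38]
```

Call:
carry_out(
  plan=[
    [-0.0025,0.0005,-0.0035,0,0.005,0],
    [0,0,0,0,0,0],
  ],
)

```text
time_s: 3.57
tcp_pos: [0.5185, -0.1548, 0.0826]
eef_rot: [-180.0, 0.0, 173.4]
contact_force: [-1.0, 0.1, -0.1]
gripper_width: 0.0876
```

```bash
python3 -c "
from h import *
delta([.5185,-.155,.0825],173.4)
import time
r.capture('top');delta([.5185,-.155,.0825],173.4)
r.capture('top');delta([.5185,-.155,.0825],173.4)"
```

```text
d [-0.     -0.0002 -0.0001] rv [0.0002 0.0006 0.0002] F [-1.   0.1 -0.1] M [-0.005  0.045  0.02 ] t 3.57 w 0.0876 [-1.7999e+02  4.0000e-02  1.7339e+02]
d [-0.0005 -0.0001 -0.0006] rv [ 0.0004  0.0015 -0.0001] F [ 0.5 -0.2  1.5] M [-0.042 -0.015  0.021] t 3.62 w 0.0878 [-1.7999e+02  9.0000e-02  1.7340e+02]
d [-0.0007 -0.0001 -0.0007] rv [ 0.0004  0.0019 -0.0002] F [-0.3  0.8 -0.4] M [-0.029  0.009  0.052] t 3.67 w 0.0874 [-1.7999e+02  1.1000e-01  1.7341e+02]
```

Call:
carry_out(
  plan=[
    [0,0,0,0,0,0],
    [0,0,0,0,0,0],
    [0,0,0,0,0,0],
  ],
  fingers=-0.32,
  force=21,
)

```text
time_s: 3.92
tcp_pos: [0.5196, -0.1549, 0.0837]
eef_rot: [-180.0, 0.2, 173.4]
contact_force: [-0.9, -1.0, -0.9]
gripper_width: 0.0728
```

```bash
python3 -c "
from h import *
delta([.5185,-.155,.0825],173.4)
im=r.capture('wrist');cv2.imwrite('pics/w5.png',im[80:330,150:500,::-1].repeat(2,0).repeat(2,1))"
```

```text
d [-0.0011 -0.0001 -0.0012] rv [ 0.0005  0.0027 -0.0004] F [-0.9 -1.  -0.9] M [-0.071 -0.022 -0.013] t 3.92 w 0.0728 [-1.7999e+02  1.5000e-01  1.7343e+02]
```

View pics/w5.png

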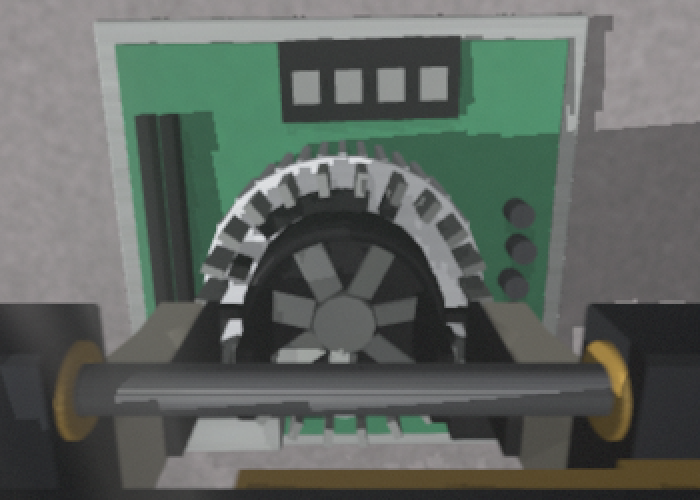

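Fingers are centred on the fan. Zero rows drift by about +0.4 mm per row in x and z, so I'll compensate while closing.

Call:
carry_out(
  plan=[
    [-0.001,-0.0001,-0.0012,0,0.002,0],
    [-0.0003,0,-0.0003,0,0.0005,0],
    [-0.0003,0,-0.0003,0,0.0005,0],
    [-0.0003,0,-0.0003,0,0.0005,0],
  ],
  fingers=-0.32,
)

```text
time_s: 4.3
tcp_pos: [0.5176, -0.1551, 0.0815]
eef_rot: [-180.0, -0.0, 173.4]
contact_force: [-0.7, 0.3, -0.2]
gripper_width: 0.058
```

```bash
python3 -c "
from h import *
delta([.5185,-.155,.0825],173.4)"
```

```text
d [0.0009 0.0001 0.001 ] rv [ 0.0005 -0.0008 -0.0004] F [-0.7  0.3 -0.2] M [ 0.019 -0.035 -0.042] t 4.3 w 0.058 [-1.7997e+02 -4.0000e-02  1.7342e+02]
```

Call:
carry_out(
  plan=[
    [0.0008,0,0.0008,0,0,0],
    [0,0,0,0,0,0],
    [0,0,0,0,0,0],
  ],
  fingers=1,
  force=21,
)

```text
time_s: 4.55
tcp_pos: [0.5183, -0.1551, 0.0825]
eef_rot: [-180.0, -0.1, 173.4]
contact_force: [-0.4, 0.1, 0.6]
gripper_width: 0.0434
```

```bash
python3 -c "
from h import *
delta([.5185,-.155,.0825],173.4)"
```

```text
d [ 0.0002  0.0001 -0.    ] rv [ 0.0006 -0.0012 -0.0004] F [-0.4  0.1  0.6] M [ 0.087  0.292 -0.016] t 4.55 w 0.0434 [-1.7996e+02 -6.0000e-02  1.7342e+02]
```

Opening reads 43.4 mm, so the tabs are fully pinched, and forces are near zero. Starting to turn slowly.

Call:
carry_out(
  plan=[
    [0,0,0,0,0,0.015],
    [0,0,0,0,0,0.02],
    [0,0,0,0,0,0.02],
    [0,0,0,0,0,0.02],
  ],
)

```text
time_s: 4.88
tcp_pos: [0.5185, -0.1551, 0.0826]
eef_rot: [-180.0, -0.0, 178.1]
contact_force: [-0.0, -0.4, 1.4]
gripper_width: 0.0427
```

```bash
python3 -c "
from h import *
delta([.5185,-.155,.0825],173.4)"
```

```text
d [-0.      0.0001 -0.0001] rv [ 0.0006 -0.0006 -0.0818] F [-0.  -0.4  1.4] M [-0.013 -0.008 -0.016] t 4.88 w 0.0427 [-1.7996e+02 -3.0000e-02  1.7809e+02]
```

Call:
carry_out(
  plan=[
    [0,0,0,0,0,0.02],
    [0,0,0,0,0,0.02],
    [0,0,0,0,0,0.02],
    [0,0,0,0,0,0.02],
  ],
)

```text
time_s: 5.22
tcp_pos: [0.5186, -0.1552, 0.0826]
eef_rot: [-180.0, -0.0, -176.8]
contact_force: [-0.1, -0.1, 0.4]
gripper_width: 0.0429
```

```bash
python3 -c "
from h import *
delta([.5185,-.155,.0825],173.4)
im=r.capture('wrist');cv2.imwrite('pics/w6.png',im[80:330,150:500,::-1].repeat(2,0).repeat(2,1))"
```

```text
d [-0.0001  0.0002 -0.0001] rv [ 0.0007 -0.0005 -0.1712] F [-0.1 -0.1  0.4] M [-0.008 -0.008 -0.047] t 5.22 w 0.0429 [-1.7996e+02 -3.0000e-02 -1.7679e+02]
```

View pics/w6.png

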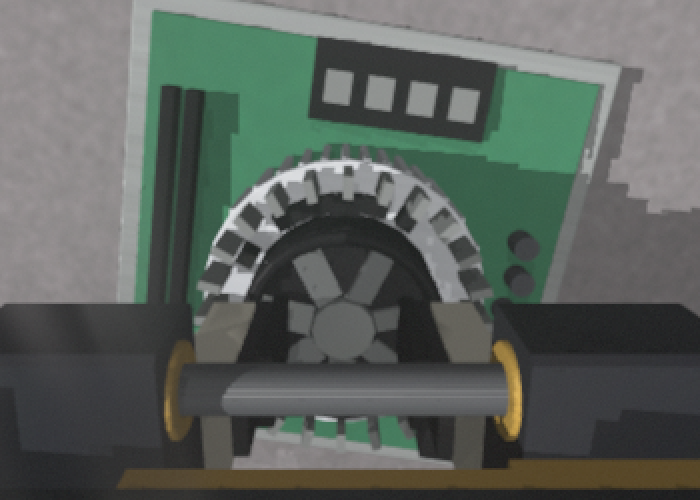

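The blades turn with the gripper and the torque is about zero. Continuing in short steps.

Call:
carry_out(
  plan=[
    [0,0,0,0,0,0.02],
    [0,0,0,0,0,0.02],
    [0,0,0,0,0,0.02],
  ],
)

```text
time_s: 5.52
tcp_pos: [0.5186, -0.1552, 0.0826]
eef_rot: [-180.0, -0.0, -173.0]
contact_force: [0.4, -0.3, -0.2]
gripper_width: 0.0431
```

```bash
python3 -c "
from h import *
delta([.5185,-.155,.0825],173.4)"
```

```text
d [-0.0001  0.0002 -0.0001] rv [ 0.0008 -0.0004 -0.2377] F [ 0.4 -0.3 -0.2] M [-0.003 -0.042 -0.059] t 5.52 w 0.0431 [-1.7996e+02 -2.0000e-02 -1.7298e+02]
```

Call:
carry_out(
  plan=[
    [0,0,0,0,0,0.02],
    [0,0,0,0,0,0.02],
  ],
)

```text
time_s: 5.68
tcp_pos: [0.5187, -0.1552, 0.0826]
eef_rot: [-180.0, -0.0, -170.4]
contact_force: [-0.1, 0.1, 0.6]
gripper_width: 0.0432
```

```bash
python3 -c "
from h import *
delta([.5185,-.155,.0825],173.4)"
```

```text
d [-0.0002  0.0002 -0.0001] rv [ 0.0008 -0.0003 -0.2822] F [-0.1  0.1  0.6] M [-0.037 -0.04  -0.011] t 5.68 w 0.0432 [-1.7995e+02 -2.0000e-02 -1.7043e+02]
```

Call:
carry_out(
  plan=[
    [0,0,0,0,0,0.02],
    [0,0,0,0,0,0.02],
  ],
)

```text
time_s: 5.85
tcp_pos: [0.5187, -0.1551, 0.0826]
eef_rot: [-180.0, -0.0, -167.9]
contact_force: [0.3, -0.6, 0.4]
gripper_width: 0.0426
```

```bash
python3 -c "
from h import *
delta([.5185,-.155,.0825],173.4)"
```

```text
d [-0.0002  0.0001 -0.0001] rv [ 8.000e-04 -3.000e-04 -3.267e-01] F [ 0.3 -0.6  0.4] M [-0.024 -0.014  0.009] t 5.85 w 0.0426 [-1.7996e+02 -2.0000e-02 -1.6788e+02]
```

Call:
carry_out(
  plan=[
    [0,0,0,0,0,0.02],
    [0,0,0,0,0,0.02],
  ],
)

```text
time_s: 6.02
tcp_pos: [0.5187, -0.1552, 0.0826]
eef_rot: [-180.0, -0.0, -165.3]
contact_force: [-0.2, -0.9, 0.6]
gripper_width: 0.0431
```

```bash
python3 -c "
from h import *
delta([.5185,-.155,.0825],173.4)"
```

```text
d [-0.0002  0.0002 -0.0001] rv [ 8.000e-04 -3.000e-04 -3.712e-01] F [-0.2 -0.9  0.6] M [-0.042  0.026 -0.062] t 6.02 w 0.0431 [-1.7995e+02 -2.0000e-02 -1.6533e+02]
```

Call:
carry_out(
  plan=[
    [0,0,0,0,0,0.018],
    [0,0,0,0,0,0.018],
    [0,0,0,0,0,0.018],
  ],
)

```text
time_s: 6.27
tcp_pos: [0.5187, -0.1552, 0.0826]
eef_rot: [-180.0, -0.0, -161.9]
contact_force: [0.0, -0.6, 0.6]
gripper_width: 0.0427
```

```bash
python3 -c "
from h import *
delta([.5185,-.155,.0825],173.4)"
```

```text
d [-0.0002  0.0002 -0.0001] rv [ 8.000e-04 -2.000e-04 -4.314e-01] F [ 0.  -0.6  0.6] M [0.002 0.006 0.023] t 6.27 w 0.0427 [-1.7995e+02 -2.0000e-02 -1.6188e+02]
```

Call:
carry_out(
  plan=[
    [0,0,0,0,0,0.018],
    [0,0,0,0,0,0.018],
    [0,0,0,0,0,0.018],
  ],
)

```text
time_s: 6.52
tcp_pos: [0.5187, -0.1552, 0.0826]
eef_rot: [-180.0, -0.0, -158.4]
contact_force: [0.2, -0.2, -0.4]
gripper_width: 0.043
```

```bash
python3 -c "
from h import *
delta([.5185,-.155,.0825],173.4)"
```

```text
d [-0.0002  0.0002 -0.0001] rv [ 8.000e-04 -2.000e-04 -4.914e-01] F [ 0.2 -0.2 -0.4] M [-0.026 -0.03  -0.033] t 6.52 w 0.043 [-1.7995e+02 -2.0000e-02 -1.5845e+02]
```

Call:
carry_out(
  plan=[
    [0,0,0,0,0,0.018],
    [0,0,0,0,0,0.018],
    [0,0,0,0,0,0.018],
  ],
)

```text
time_s: 6.77
tcp_pos: [0.5187, -0.1552, 0.0826]
eef_rot: [-180.0, -0.0, -155.0]
contact_force: [0.5, -0.4, 0.5]
gripper_width: 0.0429
```

```bash
python3 -c "
from h import *
delta([.5185,-.155,.0825],173.4)
im=r.capture('wrist');cv2.imwrite('pics/w7.png',im[80:330,150:500,::-1].repeat(2,0).repeat(2,1))"
```

```text
d [-0.0002  0.0002 -0.0001] rv [ 8.000e-04 -2.000e-04 -5.513e-01] F [ 0.5 -0.4  0.5] M [-0.037  0.002  0.034] t 6.77 w 0.0429 [-1.7996e+02 -2.0000e-02 -1.5501e+02]
```

View pics/w7.png

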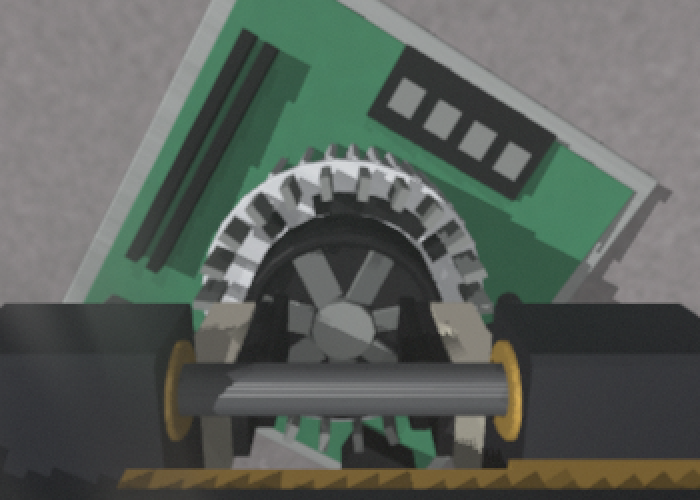

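The fan is following the gripper, 0.55 rad so far. Continuing.

Call:
carry_out(
  plan=[
    [0,0,0,0,0,0.018],
    [0,0,0,0,0,0.018],
    [0,0,0,0,0,0.018],
  ],
)

```text
time_s: 7.07
tcp_pos: [0.5187, -0.1552, 0.0826]
eef_rot: [-180.0, -0.0, -151.6]
contact_force: [0.1, -0.2, 0.3]
gripper_width: 0.0428
```

```bash
python3 -c "
from h import *
delta([.5185,-.155,.0825],173.4)"
```

```text
d [-0.0002  0.0002 -0.0001] rv [ 9.000e-04 -2.000e-04 -6.111e-01] F [ 0.1 -0.2  0.3] M [-0.017 -0.024 -0.024] t 7.07 w 0.0428 [-1.7995e+02 -2.0000e-02 -1.5159e+02]
```

Call:
carry_out(
  plan=[
    [0,0,0,0,0,0.018],
    [0,0,0,0,0,0.018],
    [0,0,0,0,0,0.018],
  ],
)

```text
time_s: 7.32
tcp_pos: [0.5187, -0.1552, 0.0826]
eef_rot: [-180.0, -0.0, -148.1]
contact_force: [0.9, -0.3, -0.3]
gripper_width: 0.0431
```

```bash
python3 -c "
from h import *
delta([.5185,-.155,.0825],173.4)"
```

```text
d [-0.0002  0.0002 -0.0001] rv [ 9.000e-04 -1.000e-04 -6.711e-01] F [ 0.9 -0.3 -0.3] M [-0.002  0.016 -0.043] t 7.32 w 0.0431 [-1.7995e+02 -2.0000e-02 -1.4815e+02]
```

Call:
carry_out(
  plan=[
    [0,0,0,0,0,0.018],
    [0,0,0,0,0,0.018],
    [0,0,0,0,0,0.018],
  ],
)

```text
time_s: 7.57
tcp_pos: [0.5187, -0.1552, 0.0826]
eef_rot: [-180.0, -0.0, -144.7]
contact_force: [0.5, 0.6, -0.0]
gripper_width: 0.0429
```

```bash
python3 -c "
from h import *
delta([.5185,-.155,.0825],173.4)"
```

```text
d [-0.0002  0.0002 -0.0001] rv [ 8.000e-04 -1.000e-04 -7.312e-01] F [ 0.5  0.6 -0. ] M [-0.     0.032  0.007] t 7.57 w 0.0429 [-1.7996e+02 -2.0000e-02 -1.4471e+02]
```

Call:
carry_out(
  plan=[
    [0,0,0,0,0,0.018],
    [0,0,0,0,0,0.018],
    [0,0,0,0,0,0.018],
  ],
)

```text
time_s: 7.82
tcp_pos: [0.5187, -0.1552, 0.0826]
eef_rot: [-180.0, -0.0, -141.3]
contact_force: [0.1, -0.4, 0.4]
gripper_width: 0.0427
```

```bash
python3 -c "
from h import *
delta([.5185,-.155,.0825],173.4)"
```

```text
d [-0.0002  0.0002 -0.0001] rv [ 9.000e-04 -1.000e-04 -7.912e-01] F [ 0.1 -0.4  0.4] M [ 0.058  0.053 -0.051] t 7.82 w 0.0427 [-1.7995e+02 -2.0000e-02 -1.4127e+02]
```

Call:
carry_out(
  plan=[
    [0,0,0,0,0,0.018],
    [0,0,0,0,0,0.018],
    [0,0,0,0,0,0.018],
  ],
)

```text
time_s: 8.07
tcp_pos: [0.5187, -0.1551, 0.0826]
eef_rot: [-180.0, -0.0, -137.8]
contact_force: [-0.1, -0.5, 0.3]
gripper_width: 0.043
```

```bash
python3 -c "
from h import *
delta([.5185,-.155,.0825],173.4)"
```

```text
d [-0.0002  0.0001 -0.0001] rv [ 0.0009 -0.     -0.8513] F [-0.1 -0.5  0.3] M [-0.011  0.024 -0.025] t 8.07 w 0.043 [-1.7995e+02 -2.0000e-02 -1.3782e+02]
```

Call:
carry_out(
  plan=[
    [0,0,0,0,0,0.018],
    [0,0,0,0,0,0.018],
    [0,0,0,0,0,0.018],
  ],
)

```text
time_s: 8.32
tcp_pos: [0.5187, -0.1551, 0.0826]
eef_rot: [-180.0, -0.0, -134.4]
contact_force: [0.7, -0.1, 0.6]
gripper_width: 0.0433
```

```bash
python3 -c "
from h import *
delta([.5185,-.155,.0825],173.4)
im=r.capture('wrist');cv2.imwrite('pics/w8.png',im[80:330,150:500,::-1].repeat(2,0).repeat(2,1))"
```

```text
d [-0.0002  0.0001 -0.0001] rv [ 9.000e-04  0.000e+00 -9.113e-01] F [ 0.7 -0.1  0.6] M [0.015 0.023 0.003] t 8.32 w 0.0433 [-1.7995e+02 -2.0000e-02 -1.3439e+02]
```

View pics/w8.png

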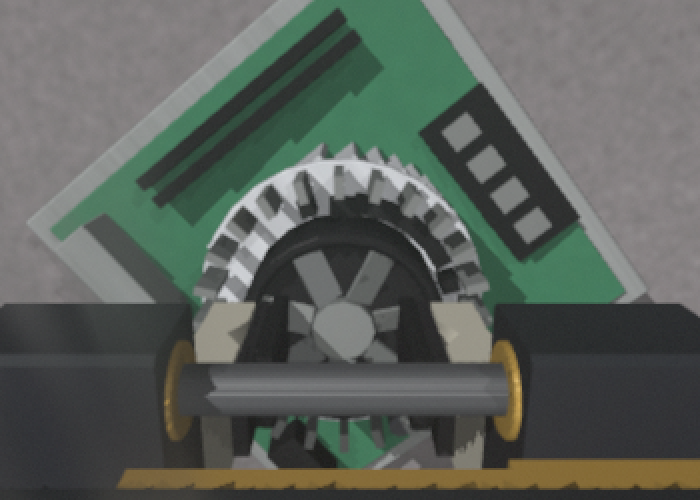

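0.91 rad now, still free and following.

Call:
carry_out(
  plan=[
    [0,0,0,0,0,0.018],
    [0,0,0,0,0,0.018],
    [0,0,0,0,0,0.018],
  ],
)

```text
time_s: 8.62
tcp_pos: [0.5187, -0.1552, 0.0826]
eef_rot: [-180.0, -0.0, -131.0]
contact_force: [-0.2, 0.1, 1.3]
gripper_width: 0.0429
```

```bash
python3 -c "
from h import *
delta([.5185,-.155,.0825],173.4)"
```

```text
d [-0.0002  0.0002 -0.0001] rv [ 9.000e-04  1.000e-04 -9.711e-01] F [-0.2  0.1  1.3] M [-0.046  0.031 -0.032] t 8.62 w 0.0429 [-1.7995e+02 -1.0000e-02 -1.3096e+02]
```

Call:
carry_out(
  plan=[
    [0,0,0,0,0,0.018],
    [0,0,0,0,0,0.018],
    [0,0,0,0,0,0.018],
  ],
)

```text
time_s: 8.87
tcp_pos: [0.519, -0.1552, 0.0826]
eef_rot: [-179.9, -0.0, -127.5]
contact_force: [0.8, -0.9, -0.6]
gripper_width: 0.043
```

```bash
python3 -c "
from h import *
delta([.5185,-.155,.0825],173.4)"
```

```text
d [-0.0005  0.0002 -0.0001] rv [ 1.2000e-03  5.0000e-04 -1.0311e+00] F [ 0.8 -0.9 -0.6] M [-0.345 -0.336 -0.101] t 8.87 w 0.043 [-179.93   -0.   -127.52]
```

Something is starting to resist: Mz is -0.10 and Mx, My have jumped. One tiny step more.

Call:
carry_out(
  plan=[
    [0,0,0,0,0,0.01],
  ],
)

```text
time_s: 8.95
tcp_pos: [0.5191, -0.1552, 0.0826]
eef_rot: [-179.9, 0.0, -126.8]
contact_force: [0.5, -1.2, -0.3]
gripper_width: 0.0428
```

```bash
python3 -c "
from h import *
for i in range(3):
    delta([.5185,-.155,.0825],173.4); r.capture('top')"
```

```text
d [-0.0006  0.0002 -0.0001] rv [ 1.4000e-03  7.0000e-04 -1.0428e+00] F [ 0.5 -1.2 -0.3] M [-0.216 -0.156 -0.131] t 8.95 w 0.0428 [-179.92    0.   -126.85]
d [-0.0006  0.0003 -0.0001] rv [ 1.3000e-03  6.0000e-04 -1.0431e+00] F [ 1.1 -0.5 -0.2] M [-0.283 -0.29  -0.156] t 9.0 w 0.0432 [-179.92   -0.   -126.83]
d [-0.0006  0.0003 -0.0001] rv [ 1.3000e-03  6.0000e-04 -1.0415e+00] F [ 0.1 -0.6  0.1] M [-0.374 -0.252 -0.136] t 9.05 w 0.0432 [-179.92    0.   -126.92]
```

Mz holds steady at about -0.14 N m, which is gentle contact with the cushioned stop. Now a small test lift.

Call:
carry_out(
  plan=[
    [0,0,0.001,0,0,0],
    [0,0,0.001,0,0,0],
  ],
)

```text
time_s: 9.27
tcp_pos: [0.5188, -0.1552, 0.0841]
eef_rot: [-180.0, -0.0, -127.0]
contact_force: [1.5, -0.9, -3.5]
gripper_width: 0.043
```

```bash
python3 -c "
from h import *
delta([.5185,-.155,.0825],173.4)"
```

```text
d [-0.0003  0.0002 -0.0016] rv [ 8.0000e-04  1.0000e-04 -1.0401e+00] F [ 1.5 -0.9 -3.5] M [-0.429 -0.655 -0.134] t 9.27 w 0.043 [-1.7996e+02 -1.0000e-02 -1.2701e+02]
```

Call:
carry_out(
  plan=[
    [0,0,0.0015,0,0,0],
    [0,0,0.0015,0,0,0],
  ],
)

```text
time_s: 9.43
tcp_pos: [0.5187, -0.1552, 0.087]
eef_rot: [-180.0, -0.0, -127.0]
contact_force: [2.5, -2.3, -3.2]
gripper_width: 0.0429
```

```bash
python3 -c "
from h import *
delta([.5185,-.155,.0825],173.4)"
```

```text
d [-0.0002  0.0002 -0.0045] rv [ 6.0000e-04 -3.0000e-04 -1.0398e+00] F [ 2.5 -2.3 -3.2] M [-0.536 -0.576 -0.121] t 9.43 w 0.0429 [-1.7997e+02 -3.0000e-02 -1.2702e+02]
```

Call:
carry_out(
  plan=[
    [0,0,0.0015,0,0,0],
    [0,0,0.0015,0,0,0],
  ],
)

```text
time_s: 9.6
tcp_pos: [0.5187, -0.1553, 0.0902]
eef_rot: [-180.0, -0.0, -127.0]
contact_force: [2.2, -1.1, -3.5]
gripper_width: 0.0427
```

```bash
python3 -c "
from h import *
delta([.5185,-.155,.0825],173.4)
im=r.capture('wrist');cv2.imwrite('pics/w9.png',im[80:330,150:500,::-1].repeat(2,0).repeat(2,1))"
```

```text
d [-0.0002  0.0003 -0.0077] rv [ 5.0000e-04 -4.0000e-04 -1.0396e+00] F [ 2.2 -1.1 -3.5] M [-0.454 -0.548 -0.118] t 9.6 w 0.0427 [-1.7998e+02 -3.0000e-02 -1.2704e+02]
```

View pics/w9.png

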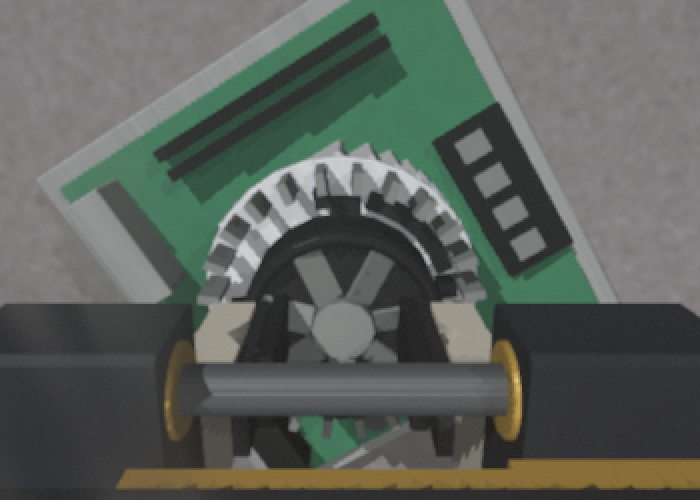

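The fan is rising with the gripper and a lug is visible above at (345,205). Continuing the lift.

Call:
carry_out(
  plan=[
    [0,0,0.003,0,0,0],
    [0,0,0.003,0,0,0],
    [0,0,0.004,0,0,0],
  ],
)

```text
time_s: 9.9
tcp_pos: [0.5177, -0.1551, 0.1007]
eef_rot: [179.9, -0.1, -127.0]
contact_force: [-0.5, -0.2, -1.3]
gripper_width: 0.043
```

```bash
python3 -c "
from h import *
delta([.5185,-.155,.0825],173.4)"
```

```text
d [ 0.0008  0.0001 -0.0182] rv [-7.0000e-04 -2.1000e-03 -1.0397e+00] F [-0.5 -0.2 -1.3] M [0.02  0.101 0.001] t 9.9 w 0.043 [ 1.7992e+02 -9.0000e-02 -1.2703e+02]
```

The fan is free, with only its own weight on the wrist. I'll carry on up and across, and take a picture to check the tray.

Call:
carry_out(
  plan=[
    [0,0,0.01,0,0,0],
    [0,0,0.015,0,0,0],
    [0,0,0.02,0,0,0],
    [-0.003,0.015,0.005,0,0,0],
    [-0.005,0.03,0,0,0,0],
    [-0.005,0.03,0,0,0,0],
    [-0.006,0.035,0,0,0,0],
    [-0.006,0.035,0,0,0,0],
    [-0.006,0.03,0,0,0,0],
    [-0.003,0.015,0,0,0,0],
    [0,0,0,0,0,0],
  ],
)

```text
time_s: 10.82
tcp_pos: [0.4814, 0.0416, 0.1639]
eef_rot: [-179.9, 0.2, -127.2]
contact_force: [-1.1, 0.2, -0.8]
gripper_width: 0.0431
```

```bash
python3 - <<'E'
from h import *
delta([.469,.118,.05],-127)
st=r.get_state()
a=r.capture("wrist");cv2.imwrite("pics/w10.png",a[:,:,::-1])
b=r.capture("top"); c=r.capture("scene")
cv2.imwrite("pics/t10.png",np.hstack([cv2.resize(b[130:280,180:380,::-1],(400,300)),cv2.resize(c[140:290,270:470,::-1],(400,300))]))
import pickle;pickle.dump(st,open("w10.pkl","wb"))
E
```

```text
d [-0.0124  0.0764 -0.1139] rv [-0.0022  0.004   0.0041] F [-1.1  0.2 -0.8] M [ 0.045  0.038 -0.005] t 10.82 w 0.0431 [-179.89    0.24 -127.23]
```

View pics/w10.png

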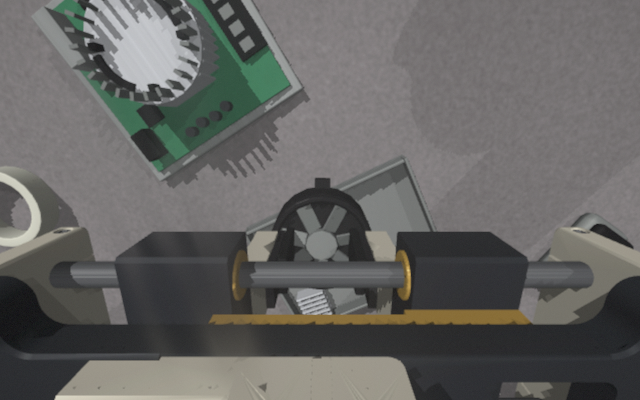

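View pics/t10.png

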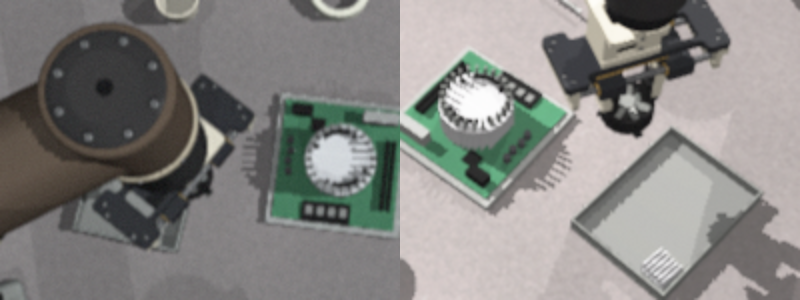

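The fan is held upright and the seat is empty. Now I'll refine the tray pose from the first two pictures' rim corners.

```bash
python3 - <<'E'
from h import *
from scipy.optimize import least_squares
s,t=cam("scene"),cam("top")
# order (+x+y),(+x-y),(-x-y),(-x+y)
S=np.array([(548,505),(393,380),(563,220),(715,330)])/3.4+[240,140]
T=np.array([(120,63),(285,97),(232,325),(65,285)])/3.4+[200,160]
L=np.array([(.1,.075),(.1,-.075),(-.1,-.075),(-.1,.075)])
def res(q):
    R=Ro.from_euler('z',q[3]).as_matrix(); P=[R@[l[0],l[1],0]+np.array(q[:3]) for l in L]
    return np.hstack([proj(s,p)-a for p,a in zip(P,S)]+[proj(t,p)-a for p,a in zip(P,T)])
k=least_squares(res,[.5,.12,.022,-.15]);q=k.x;print(q,np.degrees(q[3]));print(k.fun.round(1))
R=Ro.from_euler('z',q[3]).as_matrix();print(R@[-.03,-.01,0]+q[:3])
E
```

```text
[ 0.50124109  0.12358689  0.0077959  -0.19383857] -11.106131875044307
[ 0.   1.3 -0.9 -0.1 -0.9 -0.7  0.4  0.5 -0.6 -0.8  1.2 -0.2  0.6  1.
 -1.9  1.5]
[0.46987666 0.11955298 0.0077959 ]
```

The place is (0.470, 0.119). The rim height from these two views is weak (8 mm against the stated 22), so I'll find the floor by feel.

Call:
carry_out(
  plan=[
    [-0.004,0.025,0,-0.002,0.003,0],
    [-0.004,0.027,0,0,0,0],
    [-0.003,0.022,-0.01,0,0,0],
    [0,0.003,-0.02,0,0,0],
    [0,0,-0.02,0,0,0],
    [0,0,-0.02,0,0,0],
    [0,0,-0.015,0,0,0],
    [0,0,0,0,0,0],
  ],
)

```text
time_s: 11.63
tcp_pos: [0.4735, 0.112, 0.0784]
eef_rot: [-179.8, 0.2, -128.0]
contact_force: [-1.1, -0.5, -1.5]
gripper_width: 0.0432
```

```bash
python3 - <<'E'
from h import *
delta([.470,.119,.031],-127)
a=r.capture("wrist");c=r.capture("scene")
cv2.imwrite("pics/t11.png",np.hstack([a[100:400,120:520,::-1],cv2.resize(c[140:290,300:500,::-1],(400,300))]))
E
```

```text
d [-0.0035  0.007  -0.0474] rv [-0.0006  0.004   0.0174] F [-1.1 -0.5 -1.5] M [-0.085  0.223 -0.017] t 11.63 w 0.0432 [-1.7984e+02  1.7000e-01 -1.2800e+02]
```

View pics/t11.png

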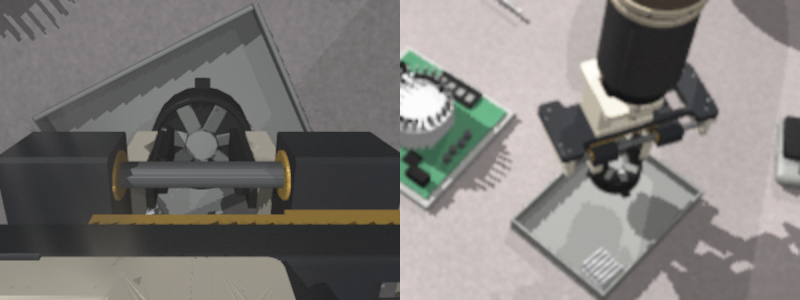

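Call:
carry_out(
  plan=[
    [-0.0035,0.007,-0.008,0,0.003,0],
    [0,0,-0.012,0,0,0],
    [0,0,-0.01,0,0,0],
    [0,0,-0.005,0,0,0],
    [0,0,0,0,0,0],
  ],
)

```text
time_s: 12.15
tcp_pos: [0.475, 0.1216, 0.049]
eef_rot: [-179.7, 0.7, -128.1]
contact_force: [-0.5, -0.2, -1.2]
gripper_width: 0.0429
```

```bash
python3 - <<'E'
from h import *
delta([.470,.119,.031],-127)
E
```

```text
d [-0.005  -0.0026 -0.018 ] rv [-0.0071  0.0115  0.0198] F [-0.5 -0.2 -1.2] M [-0.043  0.117 -0.005] t 12.15 w 0.0429 [-179.73    0.72 -128.13]
```

Call:
carry_out(
  plan=[
    [-0.003,-0.001,-0.005,-0.007,0.0115,0],
    [0,0,-0.004,0,0,0],
    [0,0,0,0,0,0],
  ],
)

```text
time_s: 12.4
tcp_pos: [0.4728, 0.1214, 0.0409]
eef_rot: [-180.0, 0.1, -128.1]
contact_force: [-0.4, -0.6, -1.0]
gripper_width: 0.0428
```

```bash
python3 - <<'E'
from h import *
delta([.470,.119,.031],-127)
E
```

```text
d [-0.0028 -0.0024 -0.0099] rv [-0.0007  0.0011  0.0197] F [-0.4 -0.6 -1. ] M [-0.011  0.058  0.002] t 12.4 w 0.0428 [-1.7997e+02  7.0000e-02 -1.2813e+02]
```

Call:
carry_out(
  plan=[
    [-0.001,-0.001,-0.003,-0.001,0.001,0],
    [0,0,-0.002,0,0,0],
  ],
)

```text
time_s: 12.57
tcp_pos: [0.4722, 0.1207, 0.0362]
eef_rot: [-180.0, 0.1, -128.1]
contact_force: [-1.0, 0.1, -1.0]
gripper_width: 0.043
```

```bash
python3 - <<'E'
from h import *
delta([.470,.119,.031],-127)
E
```

```text
d [-0.0022 -0.0017 -0.0052] rv [-0.0003  0.0011  0.0194] F [-1.   0.1 -1. ] M [-0.036  0.084 -0.014] t 12.57 w 0.043 [-1.7996e+02  5.0000e-02 -1.2811e+02]
```

Call:
carry_out(
  plan=[
    [0,0,-0.0015,0,0.001,0],
    [0,0,-0.001,0,0,0],
  ],
)

```text
time_s: 12.73
tcp_pos: [0.4722, 0.1207, 0.0335]
eef_rot: [180.0, 0.0, -128.1]
contact_force: [0.5, 0.9, -1.5]
gripper_width: 0.043
```

```bash
python3 - <<'E'
from h import *
delta([.470,.119,.031],-127)
E
```

```text
d [-0.0022 -0.0017 -0.0025] rv [-0.0004  0.0002  0.0194] F [ 0.5  0.9 -1.5] M [-0.032  0.079 -0.03 ] t 12.73 w 0.043 [ 1.8000e+02  3.0000e-02 -1.2811e+02]
```

Call:
carry_out(
  plan=[
    [0,0,-0.001,0,0,0],
    [0,0,-0.001,0,0,0],
  ],
)

```text
time_s: 12.9
tcp_pos: [0.4723, 0.1207, 0.0314]
eef_rot: [180.0, 0.0, -128.1]
contact_force: [-0.6, 0.7, -0.6]
gripper_width: 0.0426
```

```bash
python3 - <<'E'
from h import *
delta([.470,.119,.031],-127)
E
```

```text
d [-0.0023 -0.0017 -0.0004] rv [-0.0005  0.0003  0.0195] F [-0.6  0.7 -0.6] M [0.015 0.009 0.03 ] t 12.9 w 0.0426 [ 1.8000e+02  3.0000e-02 -1.2812e+02]
```

Call:
carry_out(
  plan=[
    [0,0,-0.0008,0,0,0],
  ],
)

```text
time_s: 12.98
tcp_pos: [0.4723, 0.1208, 0.0305]
eef_rot: [180.0, 0.0, -128.1]
contact_force: [-2.0, 0.8, 5.1]
gripper_width: 0.0429
```

```bash
python3 - <<'E'
from h import *
for i in range(3):
    delta([.470,.119,.031],-127);r.capture("top")
E
```

```text
d [-0.0023 -0.0018  0.0005] rv [-0.0005  0.0004  0.0196] F [-2.   0.8  5.1] M [ 0.418  0.743 -0.041] t 12.98 w 0.0429 [ 1.8000e+02  4.0000e-02 -1.2812e+02]
d [-0.0023 -0.0018  0.0004] rv [-0.0004  0.0003  0.0194] F [-1.7 -0.4  1. ] M [0.088 0.297 0.003] t 13.03 w 0.0428 [-1.8000e+02  3.0000e-02 -1.2811e+02]
d [-0.0023 -0.0018  0.0004] rv [-0.0005  0.0004  0.0194] F [ 0.3 -0.6 -0.1] M [-0.014  0.148  0.002] t 13.08 w 0.043 [-1.8000e+02  3.0000e-02 -1.2811e+02]
```

Floor contact at TCP z=0.0305 puts the underside at about 4 mm, as expected, and the weight is now on the floor. Releasing.

Call:
carry_out(
  plan=[
    [0,0,-0.0002,0,0,0],
    [0,0,0,0,0,0],
    [0,0,0,0,0,0],
    [0,0,0,0,0,0],
  ],
  fingers=-0.6,
)

```text
time_s: 13.47
tcp_pos: [0.4726, 0.1209, 0.0306]
eef_rot: [-180.0, 0.1, -128.1]
contact_force: [-0.6, -0.5, 0.6]
gripper_width: 0.0641
```

```bash
python3 - <<'E'
from h import *
delta([.470,.119,.031],-127)
a=r.capture("wrist");c=r.capture("scene")
cv2.imwrite("pics/t12.png",np.hstack([a[100:400,120:520,::-1],cv2.resize(c[140:290,300:500,::-1],(400,300))]))
E
```

```text
d [-0.0026 -0.0019  0.0004] rv [-0.0008  0.0011  0.0193] F [-0.6 -0.5  0.6] M [ 0.031 -0.017 -0.023] t 13.47 w 0.0641 [-1.7998e+02  8.0000e-02 -1.2811e+02]
```

View pics/t12.png

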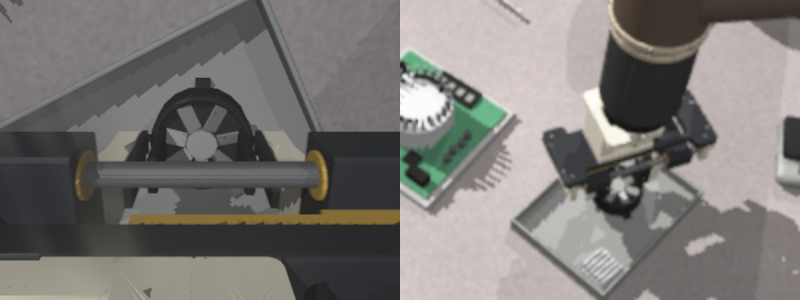

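The tabs have sprung out and the fingers are clear on both sides. Rising.

Call:
carry_out(
  plan=[
    [0,0,0.001,0,0,0],
    [0,0,0.004,0,0,0],
    [0,0,0.008,0,0,0],
    [0,0,0.012,0,0,0],
    [0,0,0.02,0,0,0],
    [0,0,0.03,0,0,0],
    [0,0,0.03,0,0,0],
    [0,0,0.03,0,0,0],
    [-0.01,0.03,0,0,0,0],
    [-0.01,0.035,0,0,0,0],
    [-0.01,0.035,0,0,0,0],
    [0,0,0,0,0,0],
  ],
)

```text
time_s: 14.57
tcp_pos: [0.4413, 0.222, 0.1815]
eef_rot: [-179.9, 0.5, -128.4]
contact_force: [0.5, -0.0, 0.0]
gripper_width: 0.0699
```

```bash
python3 - <<'E'
from h import *
delta([.470,.119,.031],-127)
b=r.capture("top");c=r.capture("scene")
cv2.imwrite("pics/t13.png",np.hstack([cv2.resize(b[130:280,180:380,::-1],(400,300)),cv2.resize(c[140:290,270:470,::-1],(400,300))]))
cv2.imwrite("pics/s13.png",c[:,:,::-1]);cv2.imwrite("pics/tt13.png",b[:,:,::-1])
E
```

```text
d [ 0.0287 -0.103  -0.1505] rv [-0.0056  0.0057  0.0251] F [ 0.5 -0.   0. ] M [ 0.033  0.021 -0.011] t 14.57 w 0.0699 [-179.94    0.45 -128.44]
```

View pics/t13.png

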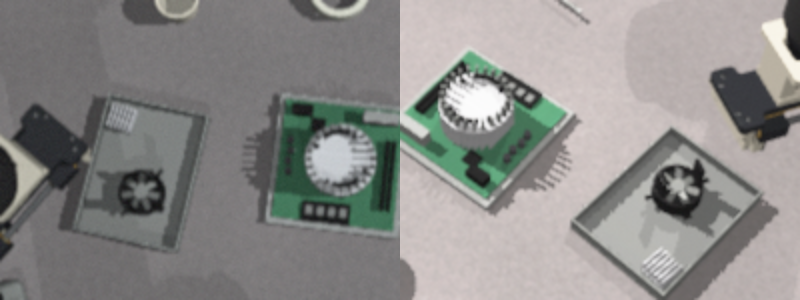

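View pics/s13.png

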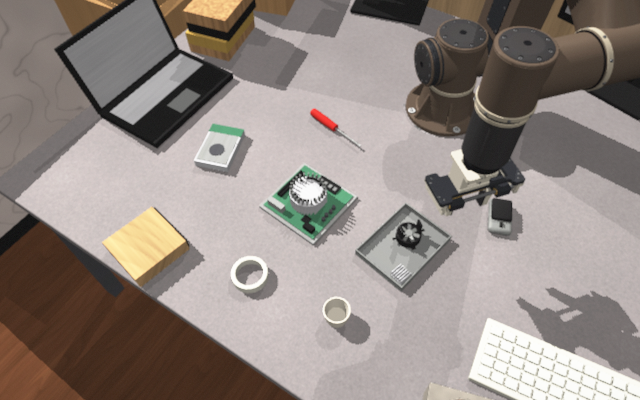

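The fan stands upright and flat in the tray, at about (408,234) in scene. Everything else is where it was, and the arm is clear. Handing in.

```bash
python3 -c "
from plant import r
print(r.close_job())"
```

```text
the job is handed in; nothing more can be done
None
```

The fan is off the heat sink and standing upright and flat on the tray floor, released, and the job is handed in. The last reading before that was 14.6 s, against the 72 s limit.

- **Pinch and turn:** I pinched the tabs at 21 N; the opening read about 43 mm, so they were fully in. I then turned the fan anticlockwise in small steps. It turned freely until it met the stop gently after about 1.04 rad, where I read about 0.14 N m against the 0.55 N m limit.
- **Lift:** I lifted it straight up with at most about 3.5 N of vertical force. Sideways force reached about 3.4 N from light rubbing near the stop, then everything dropped to the fan's own weight once it was clear.
- **Placing:** I lowered it until the floor was felt. The highest reading was about 5 N, and the height was consistent with the 4 mm tray floor. Then I let go and backed off.
- **Last checks:** The final scene and top pictures show the fan upright in the free part of the tray. The small heat sink, the board and the other items I could see look unmoved, and the arm touches nothing. I judged this by eye and took no measurements of the loose items.
- **Disagreements:** My two-view estimate of the tray rim height was poor, about 8 mm against the stated 22 mm, so I relied on touch there. The fan's height fit differed from the scene camera by about 3 mm, but the floor contact later agreed with the fit.

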